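Stand the dried round-bottom flasks on their support rings

ROBOT

A 7-joint arm with a two-finger parallel gripper is mounted at the origin on a cart in front of the work surface, level with it; the furniture and walls round the work are solid. World frame = base frame: x ahead of the robot, y to its left, z up, the work surface at z = 0. Lengths are in mm, angles in rad, forces in N, time in s.
With the tool pointing down it reaches from about 400 to 875 mm from the base axis. Payload 6.5 kg.
Tool frame: the origin (TCP) lies midway between the tips of the shut fingers; the grasp point (between the pads) lies 19 mm behind it (robot.grip_depth is the distance from the TCP to the grasp point, in mm); z points along the fingers, y is the line along which they close (so a half turn about z gives the same grasp; the last joint's range is limited). The gripper opens to 85 mm and grips with 20 to 120 N. Pads are 22 mm wide; open, the fingers measure 114 mm over their backs; the gripper's body (76 mm by 85 mm) begins 54 mm behind the grasp point. The pads swing forward as they close: fully open they stand 13 mm farther back than shut.
Start: joints at [-1.247, 0.536, -0.004, 1.538, 0.003, 1.067, -0.071], TCP at [246.997, 601.234, 231.29] pointing down, gripper open.
Joint ranges: [-2.7, 2.7], [-0.37, 2.16], [-1.27, 1.26], [0.24, 2.4], [-1.31, 4.45], [0.19, 1.91], [-2.76, 2.76]. Speed limits (rad/s): [2.39, 2.39, 3.14, 3.14, 3.14, 3.14, 3.14].

INTERFACE

Orientations are given as a unit quaternion [x, y, z, w].
In Python, from cell import robot gives the robot as it stands.
- The arm moves only by the shell command python3 -m crank 'ROWS' [FORCE]. ROWS is JSON, a list of rows, each an object with "twist": the turn, a rotation vector about the tool's x, y, z scaled (see below), a list of three; "dp": the shift along the tool's x, y, z scaled (see below), a list of three; "fingers": the closure, from 0 (fully open) to 1 (shut). In form: [{"twist": [rx, ry, rz], "dp": [x, y, z], "fingers": fingers}, ...]. A call has exactly 10 rows; each row is the pose to reach, as a shift and turn from the pose commanded when the call began, along the tool's axes at that moment, turning the shorter way round; what a row does not reach only later rows make up. The controller multiplies each number of a shift by 400 mm and each number of a turn by pi rad. A row lasts 1/10 s, in which the tool goes at most 50 mm and 8.59 degrees, less where a joint would pass 70% of its speed; a pose out of reach is approached as far as the arm can. A call with a number of a shift or a turn outside -1 to 1 is refused whole. A call with a gripper value outside its range is refused whole. The fingers move at their own pace and stop on an object; FORCE is the grip in N (left out, the last holds). Time passes only in rows, so rows that repeat a pose let the fingers close, or fill a call up. It gives the time, the measured TCP pose, the force, the opening and the grip force at its end, in the units of the state.
- robot.get_state(): the state, without advancing time (a new reading comes with each control period).
- robot.read_camera(name): name is "scene" or "top" or "wrist"; returns a dict with "color" (480x640x3 uint8, red, green, blue), "depth" (480x640 float32, mm along the optical axis (not along the pixel's ray), 0 where there is no reading), "mtx" (3x3 intrinsics, pixels), "dist" ([k1, k2, p1, p2, k3] as OpenCV has them; the pictures are not rectified), "cam_to_world" (4x4, takes a point from camera to world coordinates); the wrist camera has in their place "hand_eye" (4x4, takes a point from camera to tool coordinates, whose origin is the TCP and whose axes are the flange's). Camera axes: x right, y down, z forward; pixel columns grow to the right and rows downward; lengths in mm; the calibration is good to about 2 mm. A picture is of the moment at which its call begins: read the wrist's pose just before it.
- robot.close_job(): hands the job in; it is judged then, once.
The state is a dict: "time_s": time; "joint_positions": joint angles; "qvel": joint speeds; "joint_efforts": joint torques, N m; "eef_pos": TCP position; "tool_rot": TCP orientation; "ft_force": force on the tool from outside, world axes, zero at the start; "wrist_torque": the same for the moment, N m; "gripper_width": finger opening in mm; "grasp_force": force on a finger pad.
Only numpy, scipy, OpenCV 4.12 (cv2) and the standard library are available. Lean on these libraries where they do the work, as an engineer would, in place of code of your own. Each camera call takes 0.05 s, during which the arm holds its last target. There are 200 camera calls.

TASK

The four stoppered round-bottom flasks have dried in the rack; they cannot stand on the bench by themselves. Stand each one on the support ring of its own size - the smallest flask (yellow stopper) on the black rubber ring, the blue-stoppered on the small cork ring, the green-stoppered on the middle cork ring, the largest (red stopper) on the large cork ring - seated centrally in the hole with the neck upright. It is glass: set the flasks down gently, tip none over, and leave the rings lying flat on the bench.

Things in the scene. Friction and masses are not known exactly. Their poses are not given: they have to be found in the camera images.
- flask_25: the smallest round-bottom flask: clear glass ball 42 mm across, straight upright neck 20 mm across closed by a fixed yellow stopper equally wide; about 45 g, bottom-heavy. Origin at the ball's centre, z up along the neck. Grip neck or stopper, 18 mm (neck leaves the ball) to 73 mm (stopper's top) above the origin
- flask_50: the second smallest round-bottom flask: clear glass ball 52 mm across, straight upright neck 22 mm across closed by a fixed blue stopper equally wide; about 65 g, bottom-heavy. Origin at the ball's centre, z up along the neck. Grip neck or stopper, 24 mm (neck leaves the ball) to 81 mm (stopper's top) above the origin
- flask_100: the second largest round-bottom flask: clear glass ball 66 mm across, straight upright neck 26 mm across closed by a fixed green stopper equally wide; about 100 g, bottom-heavy. Origin at the ball's centre, z up along the neck. Grip neck or stopper, 30 mm (neck leaves the ball) to 91 mm (stopper's top) above the origin
- flask_250: the largest round-bottom flask: clear glass ball 84 mm across, straight upright neck 30 mm across closed by a fixed red stopper equally wide; about 160 g, bottom-heavy. Origin at the ball's centre, z up along the neck. Grip neck or stopper, 39 mm (neck leaves the ball) to 104 mm (stopper's top) above the origin
- ring_25: black rubber support ring, 64 mm across, 20 mm high, rounded edges, hole 25 mm widening to 37 mm at the top in a 45 degree cone; loose on the bench, belongs to the smallest flask (yellow stopper). Origin at the centre of its underside, z up. With its flask seated, the centre of the flask's ball is 31 mm above the underside
- ring_50: small cork ring, 76 mm across, 24 mm high, hole 32 mm widening to 44 mm at the top in a 45 degree cone; loose on the bench, belongs to the second smallest flask (blue stopper). Origin at the centre of its underside, z up. With its flask seated, the centre of the flask's ball is 39 mm above the underside
- ring_100: middle cork ring, 94 mm across, 28 mm high, hole 42 mm widening to 54 mm at the top in a 45 degree cone; loose on the bench, belongs to the second largest flask (green stopper). Origin at the centre of its underside, z up. With its flask seated, the centre of the flask's ball is 48 mm above the underside
- ring_250: large cork ring, 114 mm across, 32 mm high, hole 54 mm widening to 68 mm at the top in a 45 degree cone; loose on the bench, belongs to the largest flask (red stopper). Origin at the centre of its underside, z up. With its flask seated, the centre of the flask's ball is 57 mm above the underside
- drying_rack: fixed white drying rack in which the flasks stand at the start, each in one of four equal holes: plate 196 x 196 mm, top 40 mm above the bench, holes 37 mm across, centred 50 mm either side of the middle along the rack's x and y, over a grey drip tray 212 x 212 mm. Origin at the centre of its underside; x, y along its sides
There are look-alikes about, which are no part of the job. Several things have the shape of the ring_25; the one meant has the colours described above.

How it is judged (in metres and radians):
At the end, for the whole second after the job is handed in: Each flask sits in the ring of its own size: ball centre within 8 mm of the ring's axis and within 4 mm of its seated height, neck within 17 degrees of upright; rings flat on the bench; everything released and at rest (horizontal distance between flask_25 and ring_25 below 0.008 m and z of flask_25 in the frame of ring_25 between 0.0272 and 0.0352 m and angle between each of flask_25, flask_50, flask_100, flask_250's own z axis and vertical below 0.3 rad and angle between each of ring_25, ring_50, ring_100, ring_250's own z axis and vertical below 0.08 rad and height (world z) of each of ring_25, ring_50, ring_100, ring_250 below 0.004 m and linear speed of each of flask_25, flask_50, flask_100, flask_250 below 0.02 m/s and angular speed of each of flask_25, flask_50, flask_100, flask_250 below 0.2 rad/s and horizontal distance between flask_50 and ring_50 below 0.008 m and z of flask_50 in the frame of ring_50 between 0.0348 and 0.0428 m and horizontal distance between flask_100 and ring_100 below 0.008 m and z of flask_100 in the frame of ring_100 between 0.0437 and 0.0517 m and horizontal distance between flask_250 and ring_250 below 0.008 m and z of flask_250 in the frame of ring_250 between 0.0534 and 0.0614 m); the robot touches nothing.
It fails at once if a flask is tipped over (more than 50 degrees) (angle between any of flask_25, flask_50, flask_100, flask_250's own z axis and vertical above 0.87 rad).
It fails at once if a flask is dropped (moves faster than 0.5 m/s, a fall of 13 mm, while the fingers do not touch it) ((linear speed of flask_25 above 0.5 m/s and contact force between the fingers and flask_25 below 0.01 N) or (linear speed of flask_50 above 0.5 m/s and contact force between the fingers and flask_50 below 0.01 N) or (linear speed of flask_100 above 0.5 m/s and contact force between the fingers and flask_100 below 0.01 N) or (linear speed of flask_250 above 0.5 m/s and contact force between the fingers and flask_250 below 0.01 N)).
It fails at once if a flask is pressed hard onto a ring (over 80 N) (contact force between any of flask_25, flask_50, flask_100, flask_250 and ring_25 above 80 N or contact force between any of flask_25, flask_50, flask_100, flask_250 and ring_50 above 80 N or contact force between any of flask_25, flask_50, flask_100, flask_250 and ring_100 above 80 N or contact force between any of flask_25, flask_50, flask_100, flask_250 and ring_250 above 80 N).
It also fails if it takes over 88 s, if anything falls off the work surface, if the arm or the gripper's body presses on something with over 40 N, if the wrist force passes 120 N, or if a joint passes its speed limit or range.

## Working session

There is one attempt and no reset: what is moved stays moved. The work goes in short steps, Python scripts to look and compute and a shell command to move; the robot and the scene stay as the last step left them, time stands still between calls to the robot, and variables do not carry over. Pictures are saved under pics/ and viewed, at most 14 in all, crops included, and the job is handed in when it is done.

```bash
ls; mkdir -p pics; python3 - <<'E'
from cell import robot
import cv2,pickle,numpy as np
s=robot.get_state(); print(s['eef_pos'],s['tool_rot'],s['time_s'],s['gripper_width'])
d={}
for n in ['scene','top']:
    c=robot.read_camera(n); d[n]=c; cv2.imwrite(f'pics/{n}0.png',c['color'][:,:,::-1]); print(n,c['mtx'].tolist(),c['dist'],c['cam_to_world'].tolist())
pickle.dump(d,open('c0.pkl','wb'))
E
```

```text
pics
[246.78639919 600.64375489 230.37937235] [ 1.93642928e-01  9.81071672e-01 -8.83198542e-04 -1.06816131e-04] 0.0 85.35015313793593
scene [[515.5094608597724, 0.0, 320.2709615718904], [0.0, 515.5094608597724, 241.00500621107977], [0.0, 0.0, 1.0]] [0.04601015 0.         0.         0.         0.        ] [[-0.8935291249800763, -0.23327938187326416, 0.38364884048458525, 36.67111296017232], [-0.4487025894742325, 0.43255100582330497, -0.7820266066831518, 1111.727587242457], [0.016482991580939892, -0.8709077777549554, -0.4911699844600317, 790.8773035044139], [0.0, 0.0, 0.0, 1.0]]
top [[520.2775297991963, 0.0, 325.53723630138813], [0.0, 520.2775297991963, 242.77148153929855], [0.0, 0.0, 1.0]] [-0.07542989  0.          0.          0.          0.        ] [[0.02377646195594976, -0.9868503582413325, 0.1598782358415644, 400.0575456066997], [-0.9996394244320914, -0.025464709026447475, -0.008518786021216508, 10.696715541086833], [0.012478019792185966, -0.1596180410641353, -0.9870999847983558, 1192.8308247503642], [0.0, 0.0, 0.0, 1.0]]
```

View pics/scene0.png

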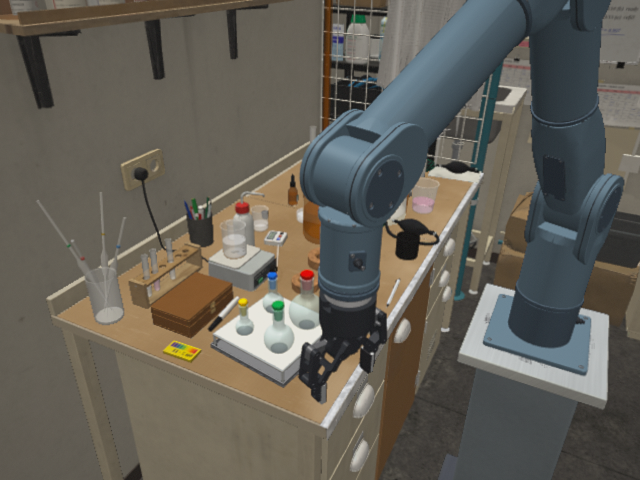

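View pics/top0.png

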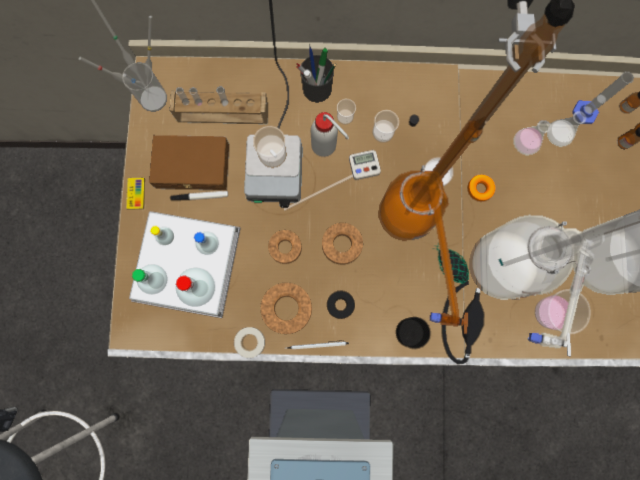

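The top view shows the rack at (185,262) with stoppers yellow (155,231), blue (199,238), green (139,275) and red (184,284). The cork rings are at (285,246), (342,243) and (286,307), the black ring is at (341,304), and the white and orange rings are decoys.

```bash
cat > h.py <<'E'
import numpy as np,cv2
from scipy.spatial.transform import Rotation as R
def rays(c,uv):
    p=cv2.undistortPoints(np.float64(uv).reshape(-1,1,2),c['mtx'],c['dist'])[:,0]
    T=c['cam_to_world']; return T[:3,3],np.c_[p,np.ones(len(p))]@T[:3,:3].T
def plane(c,uv,z):
    o,d=rays(c,uv); return o+d*((z-o[2])/d[:,2])[:,None]
def depthpts(c,uv):
    o,d=rays(c,uv); uv=np.int32(uv); D=c['depth'][uv[:,1],uv[:,0]]; return (o+d*D[:,None])[D>0]
def pix(m,box):
    x0,y0,x1,y1=box; k=np.zeros(m.shape,bool); k[y0:y1,x0:x1]=1
    n,l,st,_=cv2.connectedComponentsWithStats((m&k).astype(np.uint8))
    i=1+np.argmax(st[1:,4]); v,u=np.where(l==i); return np.c_[u,v]
E
python3 - <<'E'
import pickle; from h import *
d=pickle.load(open('c0.pkl','rb'))
B={'25':('y',123),'50':('b',139),'100':('g',158),'250':('r',182)}
def masks(c):
    h,s,v=[x.astype(int) for x in cv2.split(cv2.cvtColor(c['color'],cv2.COLOR_RGB2HSV))]
    S=(s>150)&(v>70)
    return h,s,v,{'y':S&(h>22)&(h<36),'b':S&(h>98)&(h<125),'g':S&(h>50)&(h<90),'r':S&((h<6)|(h>174))}
boxT={'y':(140,215,175,245),'b':(185,225,215,250),'g':(125,260,160,295),'r':(170,270,205,300)}
boxS={'y':(225,285,260,320),'b':(255,260,290,285),'g':(260,295,300,325),'r':(290,260,325,290)}
MT=masks(d['top']);MS=masks(d['scene'])
for n,(k,z) in B.items():
    a=pix(MT[3][k],boxT[k]); P=depthpts(d['top'],a); b=pix(MS[3][k],boxS[k]); Q=depthpts(d['scene'],b)
    zt=np.percentile(P[:,2],90); t=P[P[:,2]>z-8]; q=Q[Q[:,2]>z-8]
    print(n,len(a),len(b),'ztop',zt.round(1),np.percentile(Q[:,2],95).round(1),'topmid',((t.max(0)+t.min(0))/2).round(1),np.ptp(t,0).round(0),'scene mid',((q.max(0)+q.min(0))/2).round(1),np.ptp(q,0).round(0))
h,s,v,_=MT
for n,box,H,od,m in [('25',(322,285,362,325),20,64,v<70),('50',(263,222,307,270),24,76,(s>90)&(h<20)),('100',(316,216,370,270),28,94,(s>90)&(h<20)),('250',(255,276,317,340),32,114,(s>90)&(h<20))]:
    x0,y0,x1,y1=box; vv,uu=np.mgrid[y0:y1,x0:x1]; uv=np.c_[uu.ravel(),vv.ravel()]
    P=depthpts(d['top'],uv); t=P[abs(P[:,2]-H)<5]
    (cx,cy),r=cv2.minEnclosingCircle(np.float32(t[:,:2]))
    # hole/outer edge by colour contour at top plane
    print(n,len(t),'z',np.median(t[:,2]).round(1),'circ',round(cx,1),round(cy,1),round(2*r,1),'exp',od,'cent',t.mean(0).round(1))
E
```

```text
25 64 56 ztop 124.1 122.8 topmid [591.4 361.2 121.2] [17. 17. 11.] scene mid [589.7 362.6 119.7] [19. 20.  9.]
50 69 56 ztop 141.8 138.5 topmid [576.2 262.4 138.6] [17. 18. 10.] scene mid [574.9 265.7 135.1] [19. 21.  8.]
100 111 80 ztop 160.2 157.6 topmid [492.6 376.3 157.8] [21. 25. 10.] scene mid [490.2 378.2 154.4] [22. 24.  8.]
250 166 107 ztop 183.6 181.3 topmid [478.3 277.7 181.1] [26. 28.  8.] scene mid [476.9 279.6 178.4] [28. 30.  8.]
25 469 z 18.8 circ 452.0 -36.3 63.6 exp 64 cent [451.9 -36.8  18.9]
50 655 z 23.3 circ 580.5 94.2 76.3 exp 76 cent [579.9  94.6  23.4]
100 980 z 27.5 circ 591.0 -37.0 94.2 exp 94 cent [590.2 -37.   27.5]
250 1489 z 31.3 circ 440.3 86.0 114.4 exp 114 cent [439.6  85.5  31.5]
```

```bash
cat > go.py <<'E'
import sys; from h import *; from cell import robot
s=robot.get_state(); p=np.array(s['eef_pos']); r=R.from_quat(s['tool_rot'])
print('t',round(s['time_s'],2),'p',p.round(1),'w',round(s['gripper_width'],1),'g',round(s['grasp_force'],1),'F',np.round(s['ft_force'],1),'tilt',np.degrees(np.arccos(-r.as_matrix()[2,2])).round(1),'q',np.round(s['joint_positions'],2))
for a in sys.argv[1:]:
    t=np.array(eval(a),float); print(a,(r.inv().apply(t-p)/400).round(4)); p=t
E
python3 go.py 477.6,278.6,240 477.6,278.6,134
```

```text
t 0.1 p [246.8 600.7 230.5] w 85.7 g 0.0 F [-0.  -0.1 -0. ] tilt 0.1 q [-1.25  0.54 -0.    1.54  0.    1.07 -0.07]
477.6,278.6,240 [-0.8397 -0.5257 -0.0228]
477.6,278.6,134 [0.     0.0004 0.265 ]
```

```bash
python3 -m crank '[{"twist":[0,0,0],"dp":[-0.1,-0.063,-0.02],"fingers":0.35},{"twist":[0,0,0],"dp":[-0.2,-0.125,-0.023],"fingers":0.35},{"twist":[0,0,0],"dp":[-0.3,-0.19,-0.023],"fingers":0.35},{"twist":[0,0,0],"dp":[-0.4,-0.25,-0.023],"fingers":0.35},{"twist":[0,0,0],"dp":[-0.5,-0.315,-0.023],"fingers":0.35},{"twist":[0,0,0],"dp":[-0.6,-0.38,-0.023],"fingers":0.35},{"twist":[0,0,0],"dp":[-0.7,-0.44,-0.023],"fingers":0.35},{"twist":[0,0,0],"dp":[-0.78,-0.49,-0.023],"fingers":0.35},{"twist":[0,0,0],"dp":[-0.84,-0.526,-0.023],"fingers":0.35},{"twist":[0,0,0],"dp":[-0.84,-0.526,-0.023],"fingers":0.35}]' 40
python3 - <<'E'
from h import *; from cell import robot
s=robot.get_state(); c=robot.read_camera('wrist'); print(c['hand_eye'].round(2).tolist())
T=np.eye(4);T[:3,:3]=R.from_quat(s['tool_rot']).as_matrix();T[:3,3]=s['eef_pos'];c['cam_to_world']=T@c['hand_eye']
cv2.imwrite('pics/w1.png',c['color'][:,:,::-1])
h,S,v=cv2.split(cv2.cvtColor(c['color'],cv2.COLOR_RGB2HSV))
P=pix((S>150)&(v>70)&((h<6)|(h>174)),(0,0,640,480)); Q=depthpts(c,P); q=Q[Q[:,2]>175];print(len(P),((q.max(0)+q.min(0))/2).round(1),np.ptp(q,0).round(1))
E
python3 go.py 477.6,278.6,134
```

```text
time_s: 1.1
eef_pos: [480.6, 274.0, 240.3]
tool_rot: [0.197, 0.98, -0.001, 0.001]
ft_force: [-0.0, -0.6, 0.2]
gripper_width: 55.6
grasp_force: 0.0
[[0.0, -0.95, -0.3, 75.18], [1.0, 0.0, 0.0, -0.48], [-0.0, -0.3, 0.95, -142.79], [0.0, 0.0, 0.0, 1.0]]
1665 [477.5 277.9 179.6] [29.3 29.6  8.5]
t 1.15 p [478.9 276.7 240.2] w 55.8 g 0.0 F [-1.4  1.3  0.7] tilt 0.1 q [-0.69  0.36  0.11  1.79 -0.04  0.99  0.61]
477.6,278.6,134 [0.005  0.0034 0.2656]
```

View pics/w1.png

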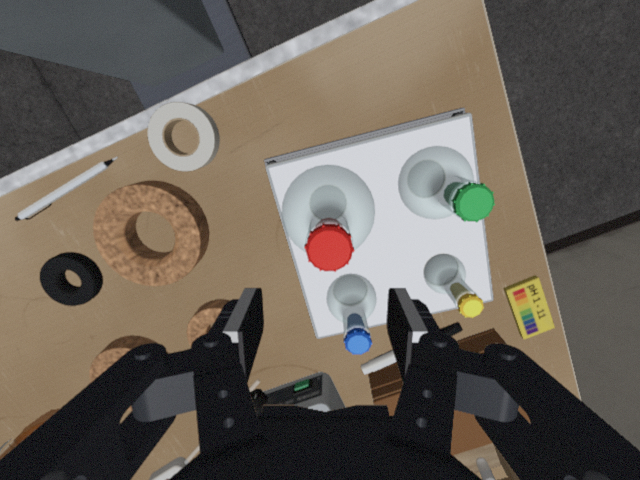

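The wrist view shows red at (330,245) as expected, and its measured position (477.5,277.9) agrees with the fixed cameras. I'm descending and gripping.

```bash
python3 -m crank '[{"twist":[0,0,0],"dp":[0,0,0.08],"fingers":0.35},{"twist":[0,0,0],"dp":[0,0,0.16],"fingers":0.35},{"twist":[0,0,0],"dp":[0,0,0.22],"fingers":0.35},{"twist":[0,0,0],"dp":[0,0,0.265],"fingers":0.35},{"twist":[0,0,0],"dp":[0,0,0.265],"fingers":0.35},{"twist":[0,0,0],"dp":[0,0,0.265],"fingers":0.45},{"twist":[0,0,0],"dp":[0,0,0.265],"fingers":0.6},{"twist":[0,0,0],"dp":[0,0,0.265],"fingers":0.8},{"twist":[0,0,0],"dp":[0,0,0.265],"fingers":1},{"twist":[0,0,0],"dp":[0,0,0.265],"fingers":1}]' 40
python3 go.py 477.6,278.6,194 440,86,194 440,86,113
```

```text
time_s: 2.15
eef_pos: [478.5, 279.4, 135.7]
tool_rot: [0.194, 0.981, 0.001, 0.001]
ft_force: [-0.5, -0.7, 6.9]
gripper_width: 29.3
grasp_force: 39.0
t 2.15 p [478.5 279.4 135.7] w 29.3 g 39.0 F [-0.5 -0.7  6.9] tilt 0.1 q [-0.68  0.5   0.09  1.88 -0.06  0.77  0.63]
477.6,278.6,194 [ 0.0012 -0.0024 -0.1458]
440,86,194 [-0.0961 -0.4811 -0.0007]
440,86,113 [ 2.000e-04 -3.000e-04  2.025e-01]
```

```bash
python3 -m crank '[{"twist":[0,0,0],"dp":[0,0,-0.05],"fingers":1},{"twist":[0,0,0],"dp":[0,0,-0.12],"fingers":1},{"twist":[0,0,0],"dp":[0,0,-0.2],"fingers":1},{"twist":[0,0,0],"dp":[-0.015,-0.08,-0.2],"fingers":1},{"twist":[0,0,0],"dp":[-0.035,-0.18,-0.2],"fingers":1},{"twist":[0,0,0],"dp":[-0.055,-0.28,-0.2],"fingers":1},{"twist":[0,0,0],"dp":[-0.075,-0.38,-0.2],"fingers":1},{"twist":[0,0,0],"dp":[-0.09,-0.45,-0.2],"fingers":1},{"twist":[0,0,0],"dp":[-0.095,-0.482,-0.2],"fingers":1},{"twist":[0,0,0],"dp":[-0.095,-0.482,-0.2],"fingers":1}]' 40
cat > look.py <<'E'
import sys; from h import *; from cell import robot
s=robot.get_state(); c=robot.read_camera('wrist')
T=np.eye(4);T[:3,:3]=R.from_quat(s['tool_rot']).as_matrix();T[:3,3]=s['eef_pos'];c['cam_to_world']=T@c['hand_eye']
cv2.imwrite(f'pics/{sys.argv[1]}.png',c['color'][:,:,::-1])
v,u=np.mgrid[0:480,0:640]; uv=np.c_[u.ravel(),v.ravel()]; P=depthpts(c,uv)
for n,xy,H,od in [('25',(452,-36),20,64),('50',(580,94),24,76),('100',(590,-37),28,94),('250',(440,86),32,114)]:
    t=P[(abs(P[:,2]-H)<3.5)&(np.hypot(*(P[:,:2]-xy).T)<od/2+8)]
    if len(t)>50:
        (a,b),r=cv2.minEnclosingCircle(np.float32(t[:,:2])); m=t.mean(0); print('ring',n,len(t),round(a,1),round(b,1),round(2*r,1),od,m.round(1))
# stoppers: top slabs
h,S,V=cv2.split(cv2.cvtColor(c['color'],cv2.COLOR_RGB2HSV)); S=(S>150)&(V>70)
for k,m in {'y':(h>22)&(h<36),'b':(h>98)&(h<125),'g':(h>50)&(h<90),'r':(h<6)|(h>174)}.items():
    if (S&m).sum()>80:
        Q=depthpts(c,pix(S&m,(0,0,640,480))); zt=np.percentile(Q[:,2],97); q=Q[Q[:,2]>zt-5]; print(k,'top',zt.round(1),((q.max(0)+q.min(0))/2).round(1),np.ptp(q,0).round(1))
E
python3 look.py w2; python3 go.py
```

```text
time_s: 3.15
eef_pos: [439.5, 84.9, 214.6]
tool_rot: [0.195, 0.981, -0.0, 0.0]
ft_force: [0.7, 0.4, -1.4]
gripper_width: 29.2
grasp_force: 39.9
ring 25 2019 451.6 -37.6 63.1 64 [451.  -36.6  19.5]
ring 50 622 576.6 114.9 61.0 76 [574.8 119.7  24.3]
ring 100 350 627.8 -39.2 33.1 94 [625.8 -39.5  28.1]
ring 250 3849 439.6 84.7 114.0 114 [411.9  96.2  32.1]
b top 140.3 [575.6 262.2 138.4] [21.7 22.6  6.2]
g top 50.5 [ 528.5 -299.1   48.5] [7.7 6.3 4. ]
r top 261.2 [440.2  84.3 259.2] [31.5 31.2  6. ]
t 3.2 p [440.   86.7 214.7] w 28.9 g 39.9 F [ 0.5  0.2 -1.4] tilt 0.1 q [-0.45  0.21  0.17  2.07 -0.05  0.86  0.94]
```

View pics/w2.png

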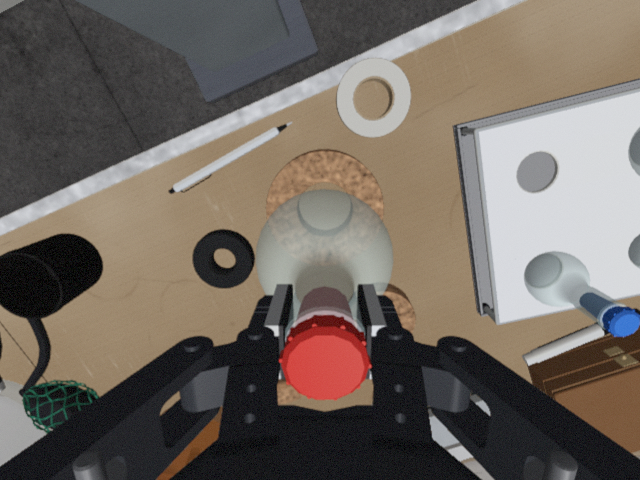

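Flask and ring are aligned to within 1 mm in the same wrist image. I'm lowering and releasing.

```bash
python3 -m crank '[{"twist":[0,0,0],"dp":[0,0,0.07],"fingers":1},{"twist":[0,0,0],"dp":[0,0,0.15],"fingers":1},{"twist":[0,0,0],"dp":[0,0,0.21],"fingers":1},{"twist":[0,0,0],"dp":[0,0,0.235],"fingers":1},{"twist":[0,0,0],"dp":[0,0,0.24],"fingers":1},{"twist":[0,0,0],"dp":[0,0,0.243],"fingers":1},{"twist":[0,0,0],"dp":[0,0,0.246],"fingers":1},{"twist":[0,0,0],"dp":[0,0,0.248],"fingers":1},{"twist":[0,0,0],"dp":[0,0,0.249],"fingers":1},{"twist":[0,0,0],"dp":[0,0,0.249],"fingers":1}]' 40; python3 go.py
```

```text
time_s: 4.2
eef_pos: [440.2, 86.4, 115.5]
tool_rot: [0.194, 0.981, 0.0, 0.0]
ft_force: [-1.0, 0.8, 4.8]
gripper_width: 29.6
grasp_force: 40.4
t 4.2 p [440.2  86.4 115.5] w 29.6 g 40.4 F [-1.   0.8  4.8] tilt 0.1 q [-0.42  0.39  0.15  2.15 -0.1   0.61  0.98]
```

```bash
python3 -m crank '[{"twist":[0,0,0],"dp":[0,0,0],"fingers":0.6},{"twist":[0,0,0],"dp":[0,0,0],"fingers":0.5},{"twist":[0,0,0],"dp":[0,0,0],"fingers":0.4},{"twist":[0,0,0],"dp":[0,0,0],"fingers":0.35},{"twist":[0,0,0],"dp":[0,0,-0.01],"fingers":0.35},{"twist":[0,0,0],"dp":[0,0,-0.04],"fingers":0.35},{"twist":[0,0,0],"dp":[0,0,-0.1],"fingers":0.35},{"twist":[0,0,0],"dp":[0,0,-0.18],"fingers":0.35},{"twist":[0,0,0],"dp":[0,0,-0.26],"fingers":0.35},{"twist":[0,0,0],"dp":[0,0,-0.3],"fingers":0.35}]' 40; python3 go.py 491.4,376.5,235
```

```text
time_s: 5.2
eef_pos: [441.0, 86.4, 238.4]
tool_rot: [0.194, 0.981, 0.001, 0.002]
ft_force: [-0.1, 0.7, -1.1]
gripper_width: 55.4
grasp_force: 0.0
t 5.2 p [441.   86.4 238.4] w 55.4 g 0.0 F [-0.1  0.7 -1.1] tilt 0.3 q [-0.46  0.18  0.18  2.05 -0.04  0.91  0.93]
491.4,376.5,235 [0.1593 0.7187 0.0102]
```

```bash
python3 -m crank '[{"twist":[0,0,0],"dp":[0.02,0.1,0.01],"fingers":0.35},{"twist":[0,0,0],"dp":[0.045,0.2,0.01],"fingers":0.35},{"twist":[0,0,0],"dp":[0.07,0.3,0.01],"fingers":0.35},{"twist":[0,0,0],"dp":[0.09,0.4,0.01],"fingers":0.35},{"twist":[0,0,0],"dp":[0.11,0.5,0.01],"fingers":0.35},{"twist":[0,0,0],"dp":[0.135,0.6,0.01],"fingers":0.35},{"twist":[0,0,0],"dp":[0.15,0.67,0.01],"fingers":0.35},{"twist":[0,0,0],"dp":[0.159,0.719,0.01],"fingers":0.35},{"twist":[0,0,0],"dp":[0.159,0.719,0.01],"fingers":0.35},{"twist":[0,0,0],"dp":[0.159,0.719,0.01],"fingers":0.35}]' 40; python3 look.py w3; python3 go.py 491.2,376.5,113
```

```text
time_s: 6.2
eef_pos: [490.2, 375.7, 231.3]
tool_rot: [0.194, 0.981, -0.0, 0.0]
ft_force: [-0.6, -0.7, 1.2]
gripper_width: 55.4
grasp_force: 0.0
ring 25 99 477.1 -23.6 20.3 64 [476.1 -22.1  19.2]
ring 50 814 568.0 92.7 73.8 76 [557.   91.4  23.9]
ring 100 1904 586.6 -37.7 97.2 94 [574.3 -40.   27.5]
ring 250 3406 441.3 86.5 114.2 114 [437.3 110.9  31.8]
y top 122.6 [588.8 361.7 120.5] [13.6 18.5  5.8]
t 6.25 p [490.4 374.9 231.3] w 55.4 g 0.0 F [ 0.6 -1.3  0.1] tilt 0.1 q [-0.78  0.48  0.08  1.63 -0.04  1.03  0.49]
491.2,376.5,113 [-2.000e-04  4.700e-03  2.958e-01]
```

View pics/w3.png

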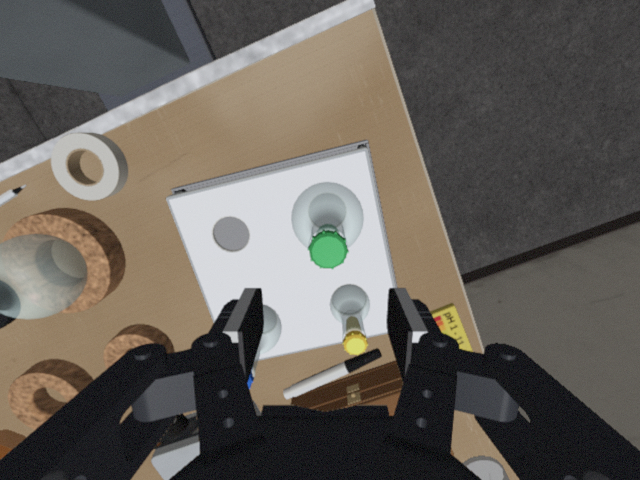

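Green is at (328,250), laterally centred between the fingers, and red sits on its ring at the left edge. I'm descending and gripping.

```bash
python3 -m crank '[{"twist":[0,0,0],"dp":[0,0.002,0.08],"fingers":0.35},{"twist":[0,0,0],"dp":[0,0.003,0.16],"fingers":0.35},{"twist":[0,0,0],"dp":[0,0.003,0.24],"fingers":0.35},{"twist":[0,0,0],"dp":[0,0.003,0.296],"fingers":0.35},{"twist":[0,0,0],"dp":[0,0.003,0.296],"fingers":0.35},{"twist":[0,0,0],"dp":[0,0.003,0.296],"fingers":0.45},{"twist":[0,0,0],"dp":[0,0.003,0.296],"fingers":0.6},{"twist":[0,0,0],"dp":[0,0.003,0.296],"fingers":0.8},{"twist":[0,0,0],"dp":[0,0.003,0.296],"fingers":1},{"twist":[0,0,0],"dp":[0,0.003,0.296],"fingers":1}]' 40
python3 go.py 491,376,283 590.2,-37,283
```

```text
time_s: 7.25
eef_pos: [491.7, 377.9, 114.2]
tool_rot: [0.194, 0.981, 0.001, 0.001]
ft_force: [-0.2, 0.2, 6.3]
gripper_width: 25.3
grasp_force: 39.0
t 7.25 p [491.7 377.9 114.2] w 25.3 g 39.0 F [-0.2  0.2  6.3] tilt 0.2 q [-0.77  0.63  0.06  1.71 -0.05  0.8   0.49]
491,376,283 [-0.0008 -0.0042 -0.422 ]
590.2,-37,283 [-0.6219 -0.8607 -0.001 ]
```

```bash
python3 -m crank '[{"twist":[0,0,0],"dp":[0,0,-0.06],"fingers":1},{"twist":[0,0,0],"dp":[0,0,-0.15],"fingers":1},{"twist":[0,0,0],"dp":[0,0,-0.25],"fingers":1},{"twist":[0,0,0],"dp":[0,0,-0.33],"fingers":1},{"twist":[0,0,0],"dp":[-0.03,-0.043,-0.33],"fingers":1},{"twist":[0,0,0],"dp":[-0.08,-0.111,-0.33],"fingers":1},{"twist":[0,0,0],"dp":[-0.14,-0.195,-0.33],"fingers":1},{"twist":[0,0,0],"dp":[-0.2,-0.278,-0.33],"fingers":1},{"twist":[0,0,0],"dp":[-0.26,-0.361,-0.33],"fingers":1},{"twist":[0,0,0],"dp":[-0.3,-0.417,-0.33],"fingers":1}]' 40
python3 go.py 590.2,-37,243
```

```text
time_s: 8.25
eef_pos: [538.8, 173.9, 244.9]
tool_rot: [0.195, 0.981, -0.0, 0.0]
ft_force: [-0.4, 0.7, -1.0]
gripper_width: 25.0
grasp_force: 39.6
t 8.25 p [538.8 173.9 244.9] w 25.0 g 39.6 F [-0.4  0.7 -1. ] tilt 0.1 q [-0.5   0.38  0.14  1.76 -0.06  1.01  0.84]
590.2,-37,243 [-0.3204 -0.438   0.0054]
```

```bash
python3 -m crank '[{"twist":[0,0,0],"dp":[-0.05,-0.07,0],"fingers":1},{"twist":[0,0,0],"dp":[-0.11,-0.15,0],"fingers":1},{"twist":[0,0,0],"dp":[-0.17,-0.232,0],"fingers":1},{"twist":[0,0,0],"dp":[-0.23,-0.315,0],"fingers":1},{"twist":[0,0,0],"dp":[-0.28,-0.383,0],"fingers":1},{"twist":[0,0,0],"dp":[-0.31,-0.425,0],"fingers":1},{"twist":[0,0,0],"dp":[-0.321,-0.442,0],"fingers":1},{"twist":[0,0,0],"dp":[-0.321,-0.442,0],"fingers":1},{"twist":[0,0,0],"dp":[-0.321,-0.442,0],"fingers":1},{"twist":[0,0,0],"dp":[-0.321,-0.442,0],"fingers":1}]' 40
python3 look.py w4;python3 go.py 590.2,-37,97
```

```text
time_s: 9.25
eef_pos: [589.7, -32.6, 244.5]
tool_rot: [0.192, 0.981, 0.0, -0.0]
ft_force: [-0.3, 0.6, -0.4]
gripper_width: 25.4
grasp_force: 39.6
ring 25 2702 452.1 -38.1 63.1 64 [451.7 -37.5  19.4]
ring 50 3450 580.1 92.5 76.0 76 [579.   92.6  24. ]
ring 100 2984 591.0 -38.5 94.0 94 [574.3 -32.9  28. ]
ring 250 3516 443.5 83.9 112.8 114 [467.9  68.9  32. ]
g top 286.0 [583.2 -29.9 283.8] [11.6 19.5  5.5]
r top 332.2 [591.6  -3.7 331.7] [2.8 2.8 5.4]
t 9.3 p [589.7 -32.9 244.5] w 25.6 g 39.6 F [ 0.6 -0.4 -1.1] tilt 0.0 q [-0.17  0.42  0.2   1.7  -0.1   1.03  1.25]
590.2,-37,97 [-0.0053 -0.0093  0.3686]
```

View pics/w4.png

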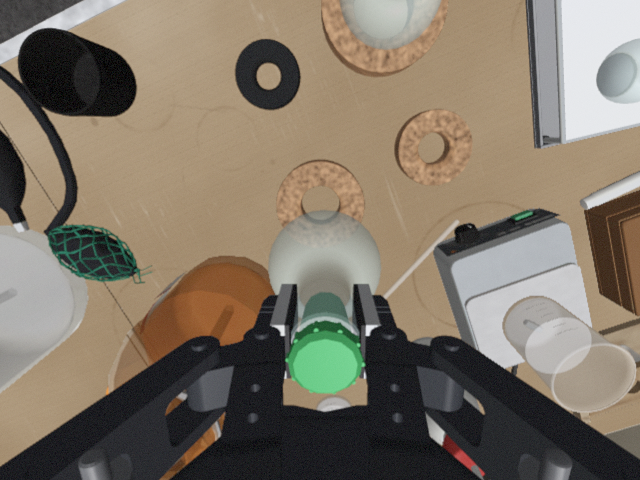

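The wrist view shows the held green flask above its ring. The ring measures (591,-38.5), so I'm shifting by (+1.2,-4.8) and then lowering to just above contact.

```bash
python3 -m crank '[{"twist":[0,0,0],"dp":[-0.0075,-0.01,0.06],"fingers":1},{"twist":[0,0,0],"dp":[-0.0075,-0.01,0.15],"fingers":1},{"twist":[0,0,0],"dp":[-0.0075,-0.01,0.24],"fingers":1},{"twist":[0,0,0],"dp":[-0.0075,-0.01,0.31],"fingers":1},{"twist":[0,0,0],"dp":[-0.0075,-0.01,0.345],"fingers":1},{"twist":[0,0,0],"dp":[-0.0075,-0.01,0.352],"fingers":1},{"twist":[0,0,0],"dp":[-0.0075,-0.01,0.356],"fingers":1},{"twist":[0,0,0],"dp":[-0.0075,-0.01,0.36],"fingers":1},{"twist":[0,0,0],"dp":[-0.0075,-0.01,0.364],"fingers":1},{"twist":[0,0,0],"dp":[-0.0075,-0.01,0.364],"fingers":1}]' 40
python3 go.py 591,-37.8,96
```

```text
time_s: 10.3
eef_pos: [591.6, -39.6, 99.6]
tool_rot: [0.194, 0.981, 0.0, 0.001]
ft_force: [-0.5, -0.3, -1.4]
gripper_width: 25.1
grasp_force: 39.7
t 10.3 p [591.6 -39.6  99.6] w 25.1 g 39.7 F [-0.5 -0.3 -1.4] tilt 0.1 q [-0.13  0.61  0.17  1.8  -0.14  0.74  1.29]
591,-37.8,96 [0.003  0.0036 0.009 ]
```

```bash
python3 -m crank '[{"twist":[0,0,0],"dp":[0.001,0.002,0.001],"fingers":1},{"twist":[0,0,0],"dp":[0.001,0.002,0.002],"fingers":1},{"twist":[0,0,0],"dp":[0.001,0.002,0.003],"fingers":1},{"twist":[0,0,0],"dp":[0.001,0.002,0.004],"fingers":1},{"twist":[0,0,0],"dp":[0.001,0.002,0.005],"fingers":1},{"twist":[0,0,0],"dp":[0.001,0.002,0.006],"fingers":1},{"twist":[0,0,0],"dp":[0.001,0.002,0.007],"fingers":1},{"twist":[0,0,0],"dp":[0.001,0.002,0.008],"fingers":1},{"twist":[0,0,0],"dp":[0.001,0.002,0.009],"fingers":1},{"twist":[0,0,0],"dp":[0.001,0.002,0.009],"fingers":1}]' 40
python3 go.py
```

```text
time_s: 11.3
eef_pos: [591.0, -38.7, 95.2]
tool_rot: [0.194, 0.981, -0.0, -0.0]
ft_force: [-0.3, -0.2, -1.6]
gripper_width: 25.1
grasp_force: 39.7
t 11.3 p [591.  -38.7  95.2] w 25.1 g 39.7 F [-0.3 -0.2 -1.6] tilt 0.0 q [-0.13  0.62  0.17  1.8  -0.15  0.74  1.29]
```

```bash
python3 -m crank '[{"twist":[0,0,0],"dp":[0,0,0.001],"fingers":1},{"twist":[0,0,0],"dp":[0,0,0.002],"fingers":1},{"twist":[0,0,0],"dp":[0,0,0.0025],"fingers":1},{"twist":[0,0,0],"dp":[0,0,0.003],"fingers":1},{"twist":[0,0,0],"dp":[0,0,0.0035],"fingers":1},{"twist":[0,0,0],"dp":[0,0,0.004],"fingers":1},{"twist":[0,0,0],"dp":[0,0,0.0045],"fingers":1},{"twist":[0,0,0],"dp":[0,0,0.005],"fingers":1},{"twist":[0,0,0],"dp":[0,0,0.005],"fingers":1},{"twist":[0,0,0],"dp":[0,0,0.005],"fingers":1}]' 40
python3 go.py
```

```text
time_s: 12.3
eef_pos: [591.5, -38.8, 94.6]
tool_rot: [0.194, 0.981, 0.0, 0.0]
ft_force: [-3.2, 0.4, 12.2]
gripper_width: 25.0
grasp_force: 40.9
t 12.3 p [591.5 -38.8  94.6] w 25.0 g 40.9 F [-3.2  0.4 12.2] tilt 0.1 q [-0.13  0.62  0.17  1.8  -0.15  0.73  1.29]
```

```bash
python3 -m crank '[{"twist":[0,0,0],"dp":[0,0,-0.002],"fingers":0.7},{"twist":[0,0,0],"dp":[0,0,-0.002],"fingers":0.55},{"twist":[0,0,0],"dp":[0,0,-0.002],"fingers":0.42},{"twist":[0,0,0],"dp":[0,0,-0.002],"fingers":0.35},{"twist":[0,0,0],"dp":[0,0,-0.01],"fingers":0.35},{"twist":[0,0,0],"dp":[0,0,-0.04],"fingers":0.35},{"twist":[0,0,0],"dp":[0,0,-0.1],"fingers":0.35},{"twist":[0,0,0],"dp":[0,0,-0.18],"fingers":0.35},{"twist":[0,0,0],"dp":[0,0,-0.27],"fingers":0.35},{"twist":[0,0,0],"dp":[0,0,-0.35],"fingers":0.35}]' 40; python3 look.py w5; python3 go.py 575.7,263.3,230 575.7,263.3,97
```

```text
time_s: 13.3
eef_pos: [591.3, -38.8, 236.0]
tool_rot: [0.194, 0.981, 0.0, 0.001]
ft_force: [-0.2, 0.3, -0.8]
gripper_width: 55.2
grasp_force: 0.0
ring 25 2876 452.2 -38.0 62.9 64 [451.7 -37.5  19.4]
ring 50 3691 580.3 92.4 76.3 76 [578.9  92.6  24. ]
ring 100 2549 592.8 -39.7 93.9 94 [580.5 -34.7  28.2]
ring 250 3540 445.9 83.4 113.8 114 [470.2  68.6  32. ]
g top 51.5 [ 555.1 -300.1   49.5] [9.6 8.1 5.3]
r top 158.6 [720.1   9.2 240.8] [255.4  39.4 174.4]
t 13.35 p [594.3 -39.1 241.5] w 55.0 g 0.0 F [ 2.3 -0.6  3.9] tilt 0.6 q [-0.17  0.43  0.21  1.7  -0.1   1.01  1.26]
575.7,263.3,230 [0.331  0.6813 0.0285]
575.7,263.3,97 [ 0.003  -0.0013  0.3325]
```

View pics/w5.png

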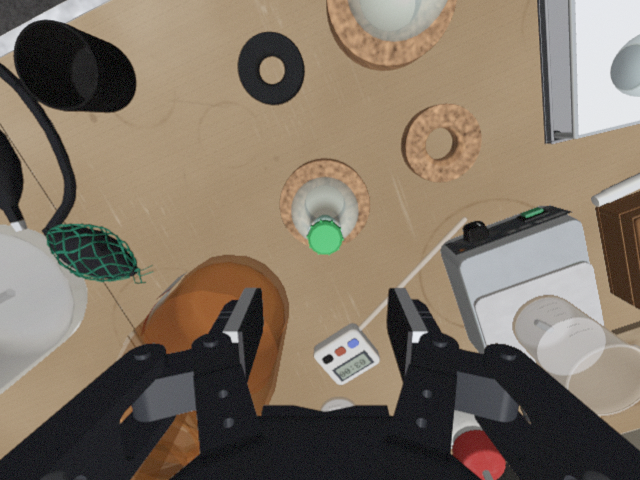

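Green is seated upright at (325,237) in its ring. Moving to blue.

```bash
python3 -m crank '[{"twist":[0,0,0],"dp":[0.03,0.063,0],"fingers":0.35},{"twist":[0,0,0],"dp":[0.075,0.158,0],"fingers":0.35},{"twist":[0,0,0],"dp":[0.12,0.253,0],"fingers":0.35},{"twist":[0,0,0],"dp":[0.165,0.348,0],"fingers":0.35},{"twist":[0,0,0],"dp":[0.21,0.443,0],"fingers":0.35},{"twist":[0,0,0],"dp":[0.255,0.538,0],"fingers":0.35},{"twist":[0,0,0],"dp":[0.295,0.62,0],"fingers":0.35},{"twist":[0,0,0],"dp":[0.324,0.684,0],"fingers":0.35},{"twist":[0,0,0],"dp":[0.324,0.684,0],"fingers":0.35},{"twist":[0,0,0],"dp":[0.324,0.684,0],"fingers":0.35}]' 40; python3 look.py w6; python3 go.py 575.7,263.3,97
```

```text
time_s: 14.35
eef_pos: [575.0, 264.0, 233.7]
tool_rot: [0.193, 0.981, -0.0, 0.0]
ft_force: [-0.5, -1.0, -0.3]
gripper_width: 55.6
grasp_force: 0.0
ring 25 1509 454.0 -35.9 63.7 64 [458.9 -30.6  19.2]
ring 50 2721 580.4 92.1 77.8 76 [579.4  93.9  23.9]
ring 100 2158 593.6 -38.8 94.1 94 [587.3 -21.   27.9]
ring 250 4110 441.4 85.6 114.5 114 [445.6 110.6  31.8]
y top 123.2 [590.2 360.7 121.1] [16.5 18.9  5.8]
b top 140.3 [576.4 262.9 138.1] [21.2 21.   5.7]
r top 158.9 [447.3  96.1 157.1] [16.9 11.1  6.4]
t 14.4 p [575.4 262.5 233.7] w 55.7 g 0.0 F [0.1 0.  0.1] tilt 0.1 q [-0.59  0.5   0.13  1.59 -0.07  1.05  0.74]
575.7,263.3,97 [0.0004 0.0022 0.3417]
```

```bash
python3 -m crank '[{"twist":[0,0,0],"dp":[0,0,0.08],"fingers":0.35},{"twist":[0,0,0],"dp":[0,0,0.17],"fingers":0.35},{"twist":[0,0,0],"dp":[0,0,0.26],"fingers":0.35},{"twist":[0,0,0],"dp":[0,0,0.32],"fingers":0.35},{"twist":[0,0,0],"dp":[0,0,0.342],"fingers":0.35},{"twist":[0,0,0],"dp":[0,0,0.342],"fingers":0.45},{"twist":[0,0,0],"dp":[0,0,0.342],"fingers":0.6},{"twist":[0,0,0],"dp":[0,0,0.342],"fingers":0.8},{"twist":[0,0,0],"dp":[0,0,0.342],"fingers":1},{"twist":[0,0,0],"dp":[0,0,0.342],"fingers":1}]' 40
python3 go.py 575.7,263.3,197 580.3,93,197
```

```text
time_s: 15.4
eef_pos: [576.3, 263.8, 98.0]
tool_rot: [0.194, 0.981, 0.001, 0.001]
ft_force: [0.2, -1.1, 6.3]
gripper_width: 20.8
grasp_force: 39.1
t 15.4 p [576.3 263.8  98. ] w 20.8 g 39.1 F [ 0.2 -1.1  6.3] tilt 0.2 q [-0.58  0.67  0.11  1.68 -0.1   0.79  0.76]
575.7,263.3,197 [ 0.0004 -0.0012 -0.2475]
580.3,93,197 [-1.725e-01 -3.894e-01 -3.000e-04]
```

```bash
python3 -m crank '[{"twist":[0,0,0],"dp":[0,0,-0.06],"fingers":1},{"twist":[0,0,0],"dp":[0,0,-0.15],"fingers":1},{"twist":[0,0,0],"dp":[0,0,-0.22],"fingers":1},{"twist":[0,0,0],"dp":[-0.02,-0.045,-0.22],"fingers":1},{"twist":[0,0,0],"dp":[-0.06,-0.136,-0.22],"fingers":1},{"twist":[0,0,0],"dp":[-0.1,-0.227,-0.22],"fingers":1},{"twist":[0,0,0],"dp":[-0.14,-0.318,-0.22],"fingers":1},{"twist":[0,0,0],"dp":[-0.172,-0.391,-0.22],"fingers":1},{"twist":[0,0,0],"dp":[-0.172,-0.391,-0.22],"fingers":1},{"twist":[0,0,0],"dp":[-0.172,-0.391,-0.22],"fingers":1}]' 40
python3 look.py w7; python3 go.py 580.3,92.7,80
```

```text
time_s: 16.4
eef_pos: [578.9, 91.5, 184.0]
tool_rot: [0.195, 0.981, -0.0, -0.0]
ft_force: [-1.0, 0.9, -0.8]
gripper_width: 20.7
grasp_force: 39.3
ring 25 3336 452.3 -37.5 63.7 64 [451.6 -36.7  19.3]
ring 50 2888 580.4 92.6 76.2 76 [568.9  97.9  24. ]
ring 100 2982 592.9 -39.5 94.0 94 [582.7 -23.   28. ]
ring 250 4862 440.7 85.0 114.4 114 [465.1  94.8  32. ]
b top 225.5 [579.7  90.7 223.4] [22.9 23.   5.9]
g top 138.1 [590.5 -32.1 135.9] [21.1 11.6  5.5]
r top 162.6 [444.8  84.9 160.7] [23.2 29.5  6.2]
t 16.45 p [578.9  93.1 184.1] w 20.8 g 39.3 F [-0.1 -0.2 -1.2] tilt 0.1 q [-0.35  0.48  0.15  1.76 -0.09  0.9   1.02]
580.3,92.7,80 [-0.0039  0.0003  0.2602]
```

```bash
python3 -m crank '[{"twist":[0,0,0],"dp":[-0.001,0.003,0.07],"fingers":1},{"twist":[0,0,0],"dp":[-0.001,0.003,0.15],"fingers":1},{"twist":[0,0,0],"dp":[-0.001,0.003,0.22],"fingers":1},{"twist":[0,0,0],"dp":[-0.001,0.003,0.245],"fingers":1},{"twist":[0,0,0],"dp":[-0.001,0.003,0.252],"fingers":1},{"twist":[0,0,0],"dp":[-0.001,0.003,0.256],"fingers":1},{"twist":[0,0,0],"dp":[-0.001,0.003,0.259],"fingers":1},{"twist":[0,0,0],"dp":[-0.001,0.003,0.262],"fingers":1},{"twist":[0,0,0],"dp":[-0.001,0.003,0.264],"fingers":1},{"twist":[0,0,0],"dp":[-0.001,0.003,0.264],"fingers":1}]' 40
python3 go.py
```

```text
time_s: 17.45
eef_pos: [580.4, 93.8, 79.3]
tool_rot: [0.194, 0.981, 0.0, 0.0]
ft_force: [0.2, -0.5, -0.2]
gripper_width: 21.1
grasp_force: 39.3
t 17.45 p [580.4  93.8  79.3] w 21.1 g 39.3 F [ 0.2 -0.5 -0.2] tilt 0.0 q [-0.33  0.64  0.13  1.81 -0.12  0.7   1.04]
```

Near contact; one more millimetre down, then release.

```bash
python3 -m crank '[{"twist":[0,0,0],"dp":[0,-0.001,0.001],"fingers":1},{"twist":[0,0,0],"dp":[0,-0.001,0.002],"fingers":1},{"twist":[0,0,0],"dp":[0,-0.001,0.003],"fingers":1},{"twist":[0,0,0],"dp":[0,-0.001,0.003],"fingers":1},{"twist":[0,0,0],"dp":[0,-0.001,0.003],"fingers":1},{"twist":[0,0,0],"dp":[0,-0.001,0.003],"fingers":1},{"twist":[0,0,0],"dp":[0,-0.001,0.003],"fingers":1},{"twist":[0,0,0],"dp":[0,-0.001,0.003],"fingers":1},{"twist":[0,0,0],"dp":[0,-0.001,0.003],"fingers":1},{"twist":[0,0,0],"dp":[0,-0.001,0.003],"fingers":1}]' 40
python3 go.py
```

```text
time_s: 18.45
eef_pos: [580.7, 93.7, 78.9]
tool_rot: [0.194, 0.981, 0.0, 0.001]
ft_force: [-1.5, 0.2, 9.5]
gripper_width: 20.9
grasp_force: 40.3
t 18.45 p [580.7  93.7  78.9] w 20.9 g 40.3 F [-1.5  0.2  9.5] tilt 0.1 q [-0.33  0.64  0.13  1.81 -0.12  0.7   1.04]
```

```bash
python3 -m crank '[{"twist":[0,0,0],"dp":[0,0,-0.001],"fingers":0.7},{"twist":[0,0,0],"dp":[0,0,-0.001],"fingers":0.55},{"twist":[0,0,0],"dp":[0,0,-0.001],"fingers":0.42},{"twist":[0,0,0],"dp":[0,0,-0.001],"fingers":0.38},{"twist":[0,0,0],"dp":[0,0,-0.01],"fingers":0.38},{"twist":[0,0,0],"dp":[0,0,-0.04],"fingers":0.38},{"twist":[0,0,0],"dp":[0,0,-0.1],"fingers":0.38},{"twist":[0,0,0],"dp":[0,0,-0.18],"fingers":0.38},{"twist":[0,0,0],"dp":[0,0,-0.27],"fingers":0.38},{"twist":[0,0,0],"dp":[0,0,-0.35],"fingers":0.38}]' 40; python3 look.py w8; python3 go.py 590.2,361.5,220 590.2,361.5,81
```

```text
time_s: 19.45
eef_pos: [580.3, 93.4, 220.5]
tool_rot: [0.194, 0.981, 0.0, 0.001]
ft_force: [-0.0, -0.2, 0.9]
gripper_width: 52.6
grasp_force: 0.0
ring 25 2697 452.4 -37.3 63.7 64 [451.8 -36.7  19.3]
ring 50 1925 581.6 92.7 76.1 76 [572.4  96.4  24.2]
ring 100 2424 592.8 -39.6 94.2 94 [582.4 -23.4  28. ]
ring 250 4224 440.9 85.4 113.9 114 [460.   95.9  32. ]
b top 121.1 [581.   93.5 119. ] [21.7 21.4  5.7]
g top 137.7 [584.5 -32.3 135.5] [8.  9.2 5.3]
r top 162.6 [441.6  85.7 160.6] [29.6 30.9  5.9]
t 19.5 p [583.4  93.8 225.9] w 52.7 g 0.0 F [ 1.9 -0.1  4.6] tilt 0.6 q [-0.36  0.44  0.16  1.72 -0.08  0.98  1.02]
590.2,361.5,220 [0.239  0.6254 0.0164]
590.2,361.5,81 [ 0.0028 -0.002   0.3475]
```

```bash
python3 -m crank '[{"twist":[0,0,0],"dp":[0.02,0.054,0],"fingers":0.38},{"twist":[0,0,0],"dp":[0.06,0.163,0],"fingers":0.38},{"twist":[0,0,0],"dp":[0.1,0.271,0],"fingers":0.38},{"twist":[0,0,0],"dp":[0.14,0.38,0],"fingers":0.38},{"twist":[0,0,0],"dp":[0.18,0.488,0],"fingers":0.38},{"twist":[0,0,0],"dp":[0.215,0.583,0],"fingers":0.38},{"twist":[0,0,0],"dp":[0.232,0.629,0],"fingers":0.38},{"twist":[0,0,0],"dp":[0.232,0.629,0],"fingers":0.38},{"twist":[0,0,0],"dp":[0.232,0.629,0],"fingers":0.38},{"twist":[0,0,0],"dp":[0.232,0.629,0],"fingers":0.38}]' 40; python3 look.py w9; python3 go.py 590.2,361.5,81
```

```text
time_s: 20.5
eef_pos: [590.5, 359.3, 218.1]
tool_rot: [0.195, 0.981, -0.0, 0.0]
ft_force: [0.7, -0.5, -0.4]
gripper_width: 53.3
grasp_force: 0.0
ring 50 1678 581.9 92.8 77.5 76 [578.  107.6  23.9]
ring 100 962 597.5 -32.4 91.6 94 [604.1 -17.   27.6]
ring 250 3622 443.3 88.8 113.3 114 [456.1 115.   31.7]
y top 123.1 [589.8 361.7 121. ] [15.2 18.1  5.3]
b top 120.6 [582.   94.6 118.5] [22.  22.4  5.9]
t 20.55 p [590.5 359.3 218.1] w 52.8 g 0.0 F [-0.5 -0.   0.1] tilt 0.1 q [-0.69  0.62  0.12  1.43 -0.08  1.09  0.62]
590.2,361.5,81 [0.0032 0.005  0.3428]
```

```bash
python3 -m crank '[{"twist":[0,0,0],"dp":[0.002,0.004,0.08],"fingers":0.38},{"twist":[0,0,0],"dp":[0.002,0.004,0.17],"fingers":0.38},{"twist":[0,0,0],"dp":[0.002,0.004,0.26],"fingers":0.38},{"twist":[0,0,0],"dp":[0.002,0.004,0.32],"fingers":0.38},{"twist":[0,0,0],"dp":[0.002,0.004,0.342],"fingers":0.38},{"twist":[0,0,0],"dp":[0.002,0.004,0.342],"fingers":0.5},{"twist":[0,0,0],"dp":[0.002,0.004,0.342],"fingers":0.65},{"twist":[0,0,0],"dp":[0.002,0.004,0.342],"fingers":0.8},{"twist":[0,0,0],"dp":[0.002,0.004,0.342],"fingers":1},{"twist":[0,0,0],"dp":[0.002,0.004,0.342],"fingers":1}]' 40
python3 go.py 590.2,361.5,221 452.2,-37.2,221
```

```text
time_s: 21.55
eef_pos: [590.7, 363.1, 82.5]
tool_rot: [0.194, 0.981, 0.0, 0.001]
ft_force: [-0.6, -1.3, 3.4]
gripper_width: 18.8
grasp_force: 38.9
t 21.55 p [590.7 363.1  82.5] w 18.8 g 38.9 F [-0.6 -1.3  3.4] tilt 0.1 q [-0.68  0.78  0.1   1.51 -0.09  0.86  0.63]
590.2,361.5,221 [-0.001  -0.0037 -0.3463]
452.2,-37.2,221 [-0.06   -1.0531 -0.0013]
```

```bash
python3 -m crank '[{"twist":[0,0,0],"dp":[0,0,-0.06],"fingers":1},{"twist":[0,0,0],"dp":[0,0,-0.15],"fingers":1},{"twist":[0,0,0],"dp":[0,0,-0.26],"fingers":1},{"twist":[0,0,0],"dp":[0,0,-0.35],"fingers":1},{"twist":[0,0,0],"dp":[-0.002,-0.04,-0.38],"fingers":1},{"twist":[0,0,0],"dp":[-0.006,-0.11,-0.38],"fingers":1},{"twist":[0,0,0],"dp":[-0.012,-0.21,-0.38],"fingers":1},{"twist":[0,0,0],"dp":[-0.018,-0.32,-0.38],"fingers":1},{"twist":[0,0,0],"dp":[-0.024,-0.43,-0.38],"fingers":1},{"twist":[0,0,0],"dp":[-0.03,-0.53,-0.38],"fingers":1}]' 40
python3 go.py 452.2,-37.2,233
```

```text
time_s: 22.55
eef_pos: [519.4, 160.8, 233.2]
tool_rot: [0.194, 0.981, 0.0, 0.0]
ft_force: [-0.3, -0.4, -0.7]
gripper_width: 19.1
grasp_force: 39.4
t 22.55 p [519.4 160.8 233.2] w 19.1 g 39.4 F [-0.3 -0.4 -0.7] tilt 0.0 q [-0.5   0.35  0.15  1.83 -0.06  0.96  0.85]
452.2,-37.2,233 [-3.280e-02 -5.218e-01  2.000e-04]
```

```bash
python3 -m crank '[{"twist":[0,0,0],"dp":[-0.005,-0.08,0],"fingers":1},{"twist":[0,0,0],"dp":[-0.011,-0.18,0],"fingers":1},{"twist":[0,0,0],"dp":[-0.018,-0.28,0],"fingers":1},{"twist":[0,0,0],"dp":[-0.024,-0.38,0],"fingers":1},{"twist":[0,0,0],"dp":[-0.029,-0.47,0],"fingers":1},{"twist":[0,0,0],"dp":[-0.031,-0.515,0],"fingers":1},{"twist":[0,0,0],"dp":[-0.031,-0.525,0],"fingers":1},{"twist":[0,0,0],"dp":[-0.031,-0.525,0.1],"fingers":1},{"twist":[0,0,0],"dp":[-0.031,-0.525,0.2],"fingers":1},{"twist":[0,0,0],"dp":[-0.031,-0.525,0.2],"fingers":1}]' 40
python3 look.py w10;python3 go.py 452.3,-37.4,64
```

```text
time_s: 23.55
eef_pos: [448.8, -35.0, 149.4]
tool_rot: [0.193, 0.981, -0.001, -0.004]
ft_force: [-0.8, 0.2, 0.1]
gripper_width: 19.0
grasp_force: 39.4
ring 25 2399 451.3 -37.6 62.9 64 [442.5 -34.   19.5]
ring 50 2526 580.8 92.6 76.2 76 [566.6  86.8  24.2]
ring 100 599 590.9 -40.3 93.2 94 [580.3 -45.5  28.1]
ring 250 6092 440.1 85.4 114.2 114 [422.5  65.5  32.1]
y top 189.4 [448.7 -35.9 187.3] [17.9 20.8  5.8]
b top 120.9 [581.1  93.6 118.9] [25.6 22.9  5.8]
g top 37.3 [ 515.3 -290.5   35.1] [3.3 8.6 4.6]
r top 162.7 [440.5  84.1 160.9] [31.2 29.3  6.4]
t 23.6 p [450.6 -35.3 151.8] w 19.0 g 39.4 F [0.8 0.  0.2] tilt 0.3 q [-0.21  0.33  0.22  2.12 -0.11  0.71  1.27]
452.3,-37.4,64 [-0.0069 -0.0029  0.2194]
```

View pics/w10.png

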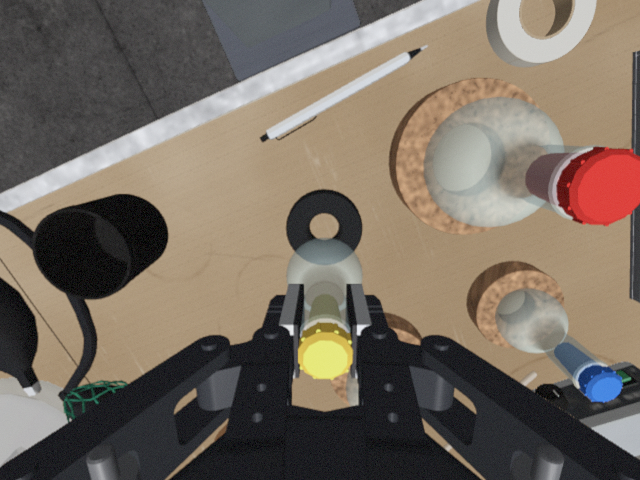

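Yellow is above the black ring at (325,225). I'm lowering part-way, letting it settle and measuring again.

```bash
python3 -m crank '[{"twist":[0,0,0],"dp":[0,0,0.03],"fingers":1},{"twist":[0,0,0],"dp":[0,0,0.08],"fingers":1},{"twist":[0,0,0],"dp":[0,0,0.12],"fingers":1},{"twist":[0,0,0],"dp":[0,0,0.14],"fingers":1},{"twist":[0,0,0],"dp":[0,0,0.15],"fingers":1},{"twist":[0,0,0],"dp":[0,0,0.15],"fingers":1},{"twist":[0,0,0],"dp":[0,0,0.15],"fingers":1},{"twist":[0,0,0],"dp":[0,0,0.15],"fingers":1},{"twist":[0,0,0],"dp":[0,0,0.15],"fingers":1},{"twist":[0,0,0],"dp":[0,0,0.15],"fingers":1}]' 40
python3 look.py w11;python3 go.py 452.3,-37.4,64
```

```text
time_s: 24.6
eef_pos: [452.1, -36.4, 93.2]
tool_rot: [0.194, 0.981, 0.0, 0.0]
ft_force: [-0.8, -0.3, -1.1]
gripper_width: 19.5
grasp_force: 39.4
ring 25 3164 451.2 -37.5 62.7 64 [439.6 -33.3  19.6]
ring 50 3755 580.5 92.6 76.2 76 [565.8  86.8  24.2]
ring 100 648 560.1 -66.5 35.6 94 [560.9 -64.7  28. ]
ring 250 10016 440.0 85.1 114.2 114 [420.9  64.2  32.1]
y top 133.0 [452.3 -37.  130.9] [19.  20.3  5.8]
g top 24.7 [ 507.3 -305.6   23.2] [ 4.3 11.8  3.7]
t 24.65 p [452.  -36.4  93.1] w 19.1 g 39.4 F [-0.4  0.6 -0.4] tilt 0.0 q [-0.18  0.44  0.19  2.15 -0.15  0.56  1.31]
452.3,-37.4,64 [-0.0016 -0.002   0.0727]
```

```bash
python3 -m crank '[{"twist":[0,0,0],"dp":[0,-0.001,0.03],"fingers":1},{"twist":[0,0,0],"dp":[0,-0.001,0.055],"fingers":1},{"twist":[0,0,0],"dp":[0,-0.001,0.062],"fingers":1},{"twist":[0,0,0],"dp":[0,-0.001,0.065],"fingers":1},{"twist":[0,0,0],"dp":[0,-0.001,0.067],"fingers":1},{"twist":[0,0,0],"dp":[0,-0.001,0.069],"fingers":1},{"twist":[0,0,0],"dp":[0,-0.001,0.071],"fingers":1},{"twist":[0,0,0],"dp":[0,-0.001,0.072],"fingers":1},{"twist":[0,0,0],"dp":[0,-0.001,0.073],"fingers":1},{"twist":[0,0,0],"dp":[0,-0.001,0.073],"fingers":1}]' 40
python3 go.py
```

```text
time_s: 25.65
eef_pos: [452.0, -36.8, 64.2]
tool_rot: [0.194, 0.981, 0.0, 0.0]
ft_force: [-1.6, 0.5, 6.2]
gripper_width: 18.6
grasp_force: 40.1
t 25.65 p [452.  -36.8  64.2] w 18.6 g 40.1 F [-1.6  0.5  6.2] tilt 0.0 q [-0.16  0.5   0.17  2.16 -0.18  0.49  1.33]
```

Contact (6 N). Releasing and withdrawing.

```bash
python3 -m crank '[{"twist":[0,0,0],"dp":[0,0,0],"fingers":0.7},{"twist":[0,0,0],"dp":[0,0,0],"fingers":0.55},{"twist":[0,0,0],"dp":[0,0,0],"fingers":0.42},{"twist":[0,0,0],"dp":[0,0,0],"fingers":0.38},{"twist":[0,0,0],"dp":[0,0,-0.01],"fingers":0.38},{"twist":[0,0,0],"dp":[0,0,-0.04],"fingers":0.38},{"twist":[0,0,0],"dp":[0,0,-0.1],"fingers":0.38},{"twist":[0,0,0],"dp":[0,0,-0.18],"fingers":0.38},{"twist":[0,0,0],"dp":[0,0,-0.27],"fingers":0.38},{"twist":[0,0,0],"dp":[0,0,-0.35],"fingers":0.38}]' 40
python3 -m crank '[{"twist":[0,0,0],"dp":[0,0,-0.05],"fingers":0.38},{"twist":[0,0,0],"dp":[0,0,-0.15],"fingers":0.38},{"twist":[0,0,0],"dp":[0,0,-0.2],"fingers":0.38},{"twist":[0,0,0],"dp":[0,0,-0.2],"fingers":0.38},{"twist":[0,0,0],"dp":[0,0,-0.2],"fingers":0.38},{"twist":[0,0,0],"dp":[0,0,-0.2],"fingers":0.38},{"twist":[0,0,0],"dp":[0,0,-0.2],"fingers":0.38},{"twist":[0,0,0],"dp":[0,0,-0.2],"fingers":0.38},{"twist":[0,0,0],"dp":[0,0,-0.2],"fingers":0.38},{"twist":[0,0,0],"dp":[0,0,-0.2],"fingers":0.38}]'
python3 look.py w12; python3 go.py
```

```text
time_s: 26.65
eef_pos: [451.7, -36.9, 206.2]
tool_rot: [0.194, 0.981, 0.0, 0.001]
ft_force: [0.2, 0.4, 0.2]
gripper_width: 52.6
grasp_force: 0.0
time_s: 27.65
eef_pos: [451.6, -36.8, 283.5]
tool_rot: [0.194, 0.981, -0.0, -0.0]
ft_force: [0.5, -0.8, 0.9]
gripper_width: 52.8
grasp_force: 0.0
ring 25 1001 453.8 -38.1 63.4 64 [447.4 -35.5  19.8]
ring 50 1266 581.1 92.5 76.0 76 [568.9  87.4  24.3]
ring 100 1415 592.6 -40.0 93.6 94 [569.6 -41.8  28.3]
ring 250 2930 440.6 85.4 114.0 114 [427.8  70.   32.2]
b top 121.4 [579.4  92.8 119.6] [20.4 20.9  5.9]
g top 136.8 [582.5 -33.5 134.8] [2.6 4.  4.5]
r top 162.8 [440.4  85.9 161. ] [30.  30.7  6.3]
t 27.7 p [451.6 -36.8 283.5] w 53.0 g 0.0 F [ 0.2  0.2 -1. ] tilt 0.0 q [-0.25  0.13  0.26  1.99 -0.04  1.03  1.2 ]
```

View pics/w12.png

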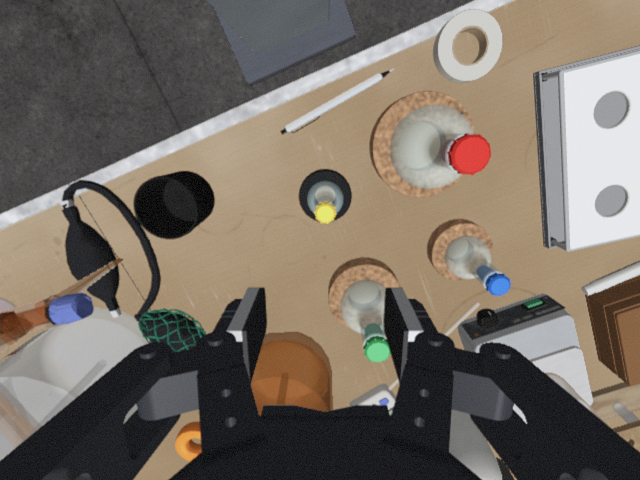

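All four look seated: red (468,154), blue (496,284), green (376,349), yellow (325,212). I'll check yellow and green numerically from the fixed cameras, where the arm doesn't hide them.

```bash
python3 - <<'E'
from h import *; from cell import robot
for cam in ('top','scene'):
    c=robot.read_camera(cam); v,u=np.mgrid[0:480,0:640]; P=depthpts(c,np.c_[u.ravel(),v.ravel()])
    for n,x,y,z in [('25',452,-37.5,104),('50',580.5,92.6,120),('100',591.5,-38.5,139),('250',440.2,85.5,161)]:
        q=P[(np.hypot(P[:,0]-x,P[:,1]-y)<30)&(abs(P[:,2]-z)<5)]
        print(cam,n,len(q),((q.max(0)+q.min(0))/2).round(1) if len(q) else '', np.ptp(q,0).round(0) if len(q) else '')
E
```

```text
top 25 0  
top 50 80 [581.7  94.7 119.3] [21. 21.  8.]
top 100 119 [592.6 -38.1 138.1] [26. 25.  8.]
top 250 179 [440.7  87.7 160.7] [28. 30.  9.]
scene 25 22 [449.9 -36.5 101. ] [18. 18.  4.]
scene 50 24 [579.2  92.7 117.8] [20. 20.  6.]
scene 100 32 [589.4 -37.7 135.7] [23. 25.  3.]
scene 250 59 [438.4  87.4 159.1] [28. 29.  5.]
```

All four stoppers are at the expected heights and centred over their rings.

```bash
python3 -c "from cell import robot; print(robot.close_job())"
```

```text
the job is handed in; nothing more can be done
None
```

All four flasks stand upright on their own rings, each measured within about 3 mm of its ring's centre and of its expected height, and I handed the job in after about 28 s of the 88 s; the hand-in did not return a verdict.

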